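# Stow the battery pack and latch the case

### The arm

A 6-joint arm with a two-finger parallel gripper is mounted at the origin on the work surface; the furniture and walls round the work are solid. World frame = base frame: x ahead of the robot, y to its left, z up, the work surface at z = 0. Lengths are in mm, angles in rad, forces in N, time in s.
With the tool pointing down it reaches from about 350 to 775 mm from the base axis. Payload 7.3 kg.
Tool frame: the origin (TCP) lies on the front face of the gripper's body, between the roots of the fingers; the fingertips stand 66 mm ahead of it and the grasp point (between the pads) lies 47 mm ahead of it (bot.tip_extent is the distance from the TCP to the fingertips, in mm); z points along the fingers, y is the line along which they close (so a half turn about z gives the same grasp; the last joint's range is limited). The gripper opens to 92 mm and grips with 3 to 60 N. Pads are 19 mm wide; open, the fingers measure 130 mm over their backs; the gripper's body (75 mm by 190 mm) begins 47 mm behind the grasp point.
Start: joints at [-1.487, 0.342, 1.524, -0, 1.275, -0.146], TCP at [119.607, -511.207, 292.241] pointing down, gripper open.
Joint ranges: [-2.53, 2.53], [-0.77, 2.02], [0.04, 2.7], [-1, 4.14], [0.28, 2.66], [-3.11, 3.11]. Speed limits (rad/s): [2.57, 2.57, 3.14, 3.14, 3.14, 3.14].

### API

Orientations are given as [roll, pitch, yaw] about the fixed x, y, z axes, in that order (R = Rz(yaw) Ry(pitch) Rx(roll)).
In Python, from plant import readout, viewer, order, bot gives the robot as it stands.
- The arm moves only by the shell command python3 -m creep 'ROWS'. ROWS is text: rows parted by semicolons, each of 7 numbers parted by spaces: the shift along the world's x, y, z in m, then the turn, a rotation vector about the world's x, y, z in rad, then the opening in per cent of the stroke, from 0 (shut) to 100 (fully open). A call has 1 to 8 rows; each row shifts and turns the commanded pose from where the row before left it; what a row does not reach is not made up. A row lasts 1/12 s, in which the tool goes at most 41.7 mm and 7.16 degrees, less where a joint would pass 70% of its speed; a pose out of reach is approached as far as the arm can. A call is refused whole if a number of a shift passes 0.0417 or a number of a turn 0.125, either way. A call with a gripper value outside its range is refused whole. The fingers move at their own pace and stop on an object; the grip force is fixed at half the most. Time passes only in rows, so rows that do not move let the fingers close. It gives the time, the measured TCP pose, the force, the opening and the grip force at its end, in the units of the state.
- readout.get_obs(): the state, without advancing time (a new reading comes with each control period).
- viewer.capture(name): name is "scene" or "top"; returns the picture (420x560x3 uint8, red, green, blue); there is no depth.
- viewer.camera_info(name): a dict with "fx", "fy", "cx", "cy" (pixels), "D" ([k1, k2, p1, p2, k3] as OpenCV has them; the pictures are not rectified), "origin" and "rotation" of the camera in the world. Camera axes: x right, y up, looking along -z (the intrinsics and any distortion apply to the point x, -y, -z); pixel columns grow to the right and rows downward; lengths in mm; the calibration is good to about 2 mm. A picture is of the moment at which its call begins. camera_info takes no time and is no camera call.
- order.close_job(): hands the job in; it is judged then, once.
The state is a dict: "time": time; "joint_positions": joint angles; "dq": joint speeds; "tau": joint torques, N m; "tool_pos": TCP position; "tcp_rot": TCP orientation; "contact_force": force on the tool from outside, world axes, zero at the start; "moment": the same for the moment, N m; "grip_width": finger opening in mm; "finger_force": force on a finger pad.
Only numpy, scipy, OpenCV 4.12 (cv2) and the standard library are available. Lean on these libraries where they do the work, as an engineer would, in place of code of your own. Each camera call takes 0.05 s, during which the arm holds its last target. There are 200 camera calls.

### The job

Put the cordless-tool battery pack away: lay it flat and right way up on the foam in the open grey case, beside the roll of tape, and swing the lid fully shut. Then hook the latch's wire bail over the keeper on the lid and press the latch lever down past centre until it snaps flat against the case. Leave the other things on the bench, and the tape roll inside, where they are.

Things in the scene. Friction and masses are not known exactly. Their poses are not given: they have to be found in the camera images.
- case: Grey metal case fixed on the bench, 150 (x) x 230 (y) mm, 127 high with the lid shut. Origin: centre of its underside. x points from the latch side (front) to the hinge side, z up. Front face at x = -75 mm. Body 95 mm high, walls 5 mm: 140 x 220 mm inside; foam inner floor at z = 18 mm. The latch sits in the middle of the front face (y = 0).
- lid (a joint): Angle of the case's lid, rad: 0 = shut on the rim, grows as it opens; starts about upright (1.4 to 1.7). Its stiff friction hinge holds it at any angle (about 0.35 N m to move it). The lid is a shell 150 x 230 x 32 mm, its top at z = 127 mm when shut.
- lid_hinge (a point): On the lid's hinge line, at its middle: in the case's frame x = +75 mm, y = 0, z = 95 mm. The hinge line runs along the case's y axis.
- keeper_seat (a point): Where the bail's bar rests when hooked: centre of the groove of the steel keeper on the lid's front; axes as the case's when the lid is shut. Then it is at case x = -95, y = 0, z = 116 mm. Keeper 26 mm wide (plate 30). Its shelf is 3 mm below this point; its upturned lip, 4.7 to 8.2 mm to the front, ends 4 mm above it: the bar (6 mm thick) must pass over the lip and drop in behind.
- bail_bar (a point): Middle of the cross bar of the bail, a U of 6 mm steel wire, 48 mm wide over its legs (along case y), which can be gripped across both legs at the bar. It turns on the lever's cross pin, 61 mm from the bar; friction holds it; it stretches up to 6 mm (6 N per mm). Starts leaning out and up, its bar 50 to 95 mm in front of the front face, 95 to 140 mm above the bench.
- bail (a joint): Angle of the bail relative to the lever, rad: 0.05 to 0.1 when latched (bail standing up along the case front), grows as the bail folds outward. Its pivot, with the lever shut, is 5.5 mm nearer the case than the lever's pivot and 17.5 mm below it (18.3 mm from it).
- lever (a joint): Angle of the latch lever, rad: 0 = shut, straight down along the front face; pi/2 = straight out from the case; more = raised. Friction (0.03 N m) holds it and it follows when the bail is moved. With the bail hooked and just taut it stands near 1.0 to 1.1; pressing it shut then takes up to 0.14 N m (3 to 4 N at the pad); below about 0.3 it snaps shut by itself.
- lever_pivot (a point): The lever's pivot, on the case: case x = -95 mm (20 mm in front of the front face), y = 0, z = 70 mm; it turns about the case's y axis.
- lever_pad (a point): Where to press the lever: on its outer face, 44 mm from the pivot along the lever and 8 mm to its outer side (away from the case when shut, the upper side when it points out). The lever is a steel channel 32 mm wide, about 60 mm long, with a flared thumb end.
- pack: Cordless-tool battery pack, black with a dark green top, loose, 77 x 115 x 56 mm (x, y, z), 0.35 to 0.6 kg. Origin: centre of its underside. Lower body 40 mm high; on it a raised block 55 mm wide (x) by 90 mm long (y), up to z = 56 mm, to be gripped across x from above.
- tape_roll: Roll of black electrical tape lying flat in the case, 62 mm across, 19 mm high, towards the case's +y end. Origin: centre of its underside.
- carton: Small brown carton, 90 x 60 x 45 mm, loose bystander on the bench. Origin: centre of its underside.
- flange: Steel flange with a hub, 64 mm across, 30 mm high, loose bystander on the bench. Origin: centre of its underside.
- pliers: Blue-handled pliers, 52 x 185 x 14 mm, loose bystander on the bench behind the work. Origin: under its middle.
- screwdriver: Yellow-handled screwdriver, 29 x 175 x 29 mm, loose bystander on the bench. Origin: under its middle.
- masking: Roll of masking tape, 105 mm across, 25 mm high, loose bystander at the back left. Origin: centre of its underside.

How it is judged (in metres and radians):
On the way, in this order (a step that is already met when the one before it is completed fails the run):
1. the pack lies flat, right way up, on the case's floor, let go, the lid still open (z of pack in the frame of case between 0.012 and 0.026 m and x of pack in the frame of case between -0.06 and 0.06 m and y of pack in the frame of case between -0.1 and 0.1 m and angle between pack's own z axis and vertical below 0.12 rad and contact force between the fingers and pack below 0.3 N and value of joint lid above 0.6 rad), for 0.2 s.
2. the lid is shut (value of joint lid below 0.035 rad), for 0.2 s.
3. the bail's bar sits in the keeper, the lever not yet pressed (value of joint lid below 0.035 rad and value of joint lever above 0.5 rad and x of bail_bar in the frame of keeper_seat between -0.005 and 0.008 m and z of bail_bar in the frame of keeper_seat between -0.004 and 0.004 m), for 0.2 s.
At the end, for the whole second after the job is handed in: The pack lies flat and upright on the foam inside the case (within 8 mm of the floor and 0.12 rad of level), the lid is shut within 0.035 rad, the bail's bar sits behind the keeper's lip (within 4 mm in height of its seat, 5 mm to the front, 8 mm to the back) and the lever is home within 0.08 rad (value of joint lever below 0.08 rad and value of joint lid below 0.035 rad and x of bail_bar in the frame of keeper_seat between -0.005 and 0.008 m and z of bail_bar in the frame of keeper_seat between -0.004 and 0.004 m and z of pack in the frame of case between 0.012 and 0.026 m and x of pack in the frame of case between -0.06 and 0.06 m and y of pack in the frame of case between -0.1 and 0.1 m and angle between pack's own z axis and vertical below 0.12 rad and linear speed of pack below 0.02 m/s); the robot touches nothing.
It fails at once if a bystander on the bench was moved more than 30 mm (distance of any of carton, flange, pliers, screwdriver, masking from where it was at the start of the episode above 0.03 m).
It fails at once if the tape roll in the case was moved more than 40 mm (distance of tape_roll from where it was at the start of the episode above 0.04 m).
It also fails if it takes over 72 s, if anything falls off the work surface, if the arm or the gripper's body presses on something with over 40 N, if the wrist force passes 120 N, or if a joint passes its speed limit or range.

## Working session

There is one attempt and no reset: what is moved stays moved. The work goes in short steps, Python scripts to look and compute and a shell command to move; the robot and the scene stay as the last step left them, time stands still between calls to the robot, and variables do not carry over. Pictures are saved under pics/ and viewed, at most 10 in all, crops included, and the job is handed in when it is done.

```bash
ls; mkdir -p pics; python3 - <<'E'
from plant import readout, viewer, order, bot
import cv2, numpy as np
np.set_printoptions(precision=4,suppress=True)
for n in ("scene","top"):
    im=viewer.capture(n); cv2.imwrite(f"pics/{n}0.png",im[:,:,::-1]); print(n,viewer.camera_info(n))
print(readout.get_obs())
E
```

```text
pics
scene {'fx': 409.71414832674265, 'fy': 409.71414832674265, 'cx': 273.64533973971584, 'cy': 213.08700080944317, 'D': array([-0.0239,  0.    ,  0.    ,  0.    ,  0.    ]), 'origin': array([-561.9607,  -22.7288,  654.9581]), 'rotation': array([ 1.0578,  0.0139, -1.4915])}
top {'fx': 461.8948206962092, 'fy': 461.8948206962092, 'cx': 282.5176311600387, 'cy': 207.3898958637392, 'D': array([0.0511, 0.    , 0.    , 0.    , 0.    ]), 'origin': array([ 275.8958,   85.5217, 1154.0882]), 'rotation': array([ 0.1739, -0.002 , -1.5535])}
{'time': 0.1, 'joint_positions': array([-1.487 ,  0.3426,  1.5249, -0.    ,  1.2754, -0.146 ]), 'dq': array([ 0.0006, -0.0001, -0.0026,  0.0022, -0.0003, -0.0006]), 'tau': array([  0.0014, -43.2007, -24.4692,   0.0719,   0.0527,  -0.0001]), 'tool_pos': array([ 119.5825, -510.9493,  291.6393]), 'tcp_rot': array([-3.1403, -0.0002,  0.2298]), 'contact_force': array([ 0.3397, -0.5281, -0.0292]), 'moment': array([-0.0045,  0.0164, -0.0104]), 'finger_force': 0.0, 'grip_width': 91.73951961986077}
```

View pics/scene0.png

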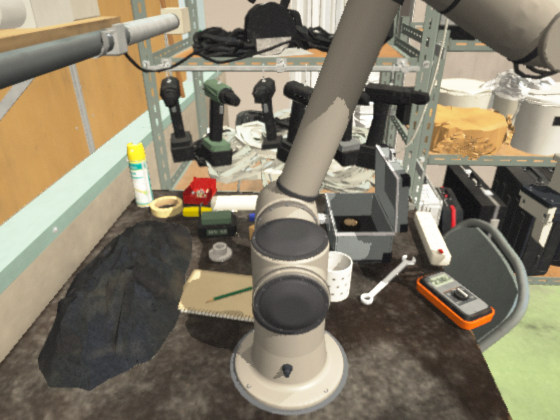

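View pics/top0.png

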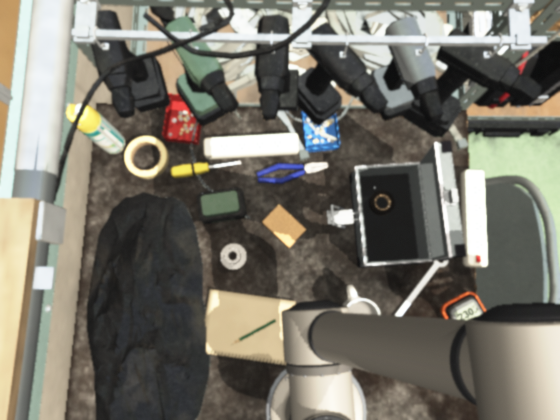

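```bash
cat > h.py <<'E'
import cv2, numpy as np
from scipy.spatial.transform import Rotation as Rn
from plant import viewer, readout
np.set_printoptions(precision=1,suppress=True)
F=np.diag([1,-1,-1.])
def cam(n):
    c=viewer.camera_info(n); K=np.array([[c['fx'],0,c['cx']],[0,c['fy'],c['cy']],[0,0,1]])
    return K,np.array(c['D']),np.array(c['origin']),Rn.from_euler('xyz',c['rotation']).as_matrix()@F
def ray(n,uv):
    K,D,o,R=cam(n); p=cv2.undistortPoints(np.array([[uv]],float),K,D)[0,0]
    return o,R@np.array([p[0],p[1],1])
def on_z(n,uv,z):
    o,d=ray(n,uv); return o+d*(z-o[2])/d[2]
def proj(n,P):
    K,D,o,R=cam(n); P=np.atleast_2d(np.array(P,float))
    return cv2.projectPoints((P-o)@R,np.zeros(3),np.zeros(3),K,D)[0][:,0]
def crop(im,x0,y0,x1,y1,s,out):
    c=cv2.resize(im[y0:y1,x0:x1],None,fx=s,fy=s,interpolation=cv2.INTER_CUBIC)
    for x in range((x0+9)//10*10,x1,10):
        L=12 if x%50==0 else 5; cv2.line(c,(int((x-x0)*s),0),(int((x-x0)*s),L),(0,0,255),1)
        if x%50==0: cv2.putText(c,str(x),(int((x-x0)*s)+2,22),0,.4,(0,0,255),1)
    for y in range((y0+9)//10*10,y1,10):
        L=12 if y%50==0 else 5; cv2.line(c,(0,int((y-y0)*s)),(L,int((y-y0)*s)),(0,0,255),1)
        if y%50==0: cv2.putText(c,str(y),(14,int((y-y0)*s)+4),0,.4,(0,0,255),1)
    cv2.imwrite(out,c)
E
python3 -c "
from h import *
im=cv2.imread('pics/top0.png'); crop(im,190,140,470,280,2.8,'pics/c1.png')
im=cv2.imread('pics/scene0.png'); crop(im,190,140,420,270,3.4,'pics/c2.png')"
```

```text
(no output)
```

View pics/c1.png

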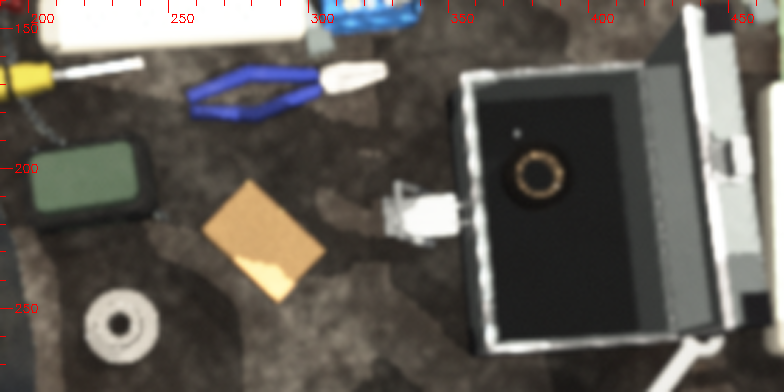

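View pics/c2.png

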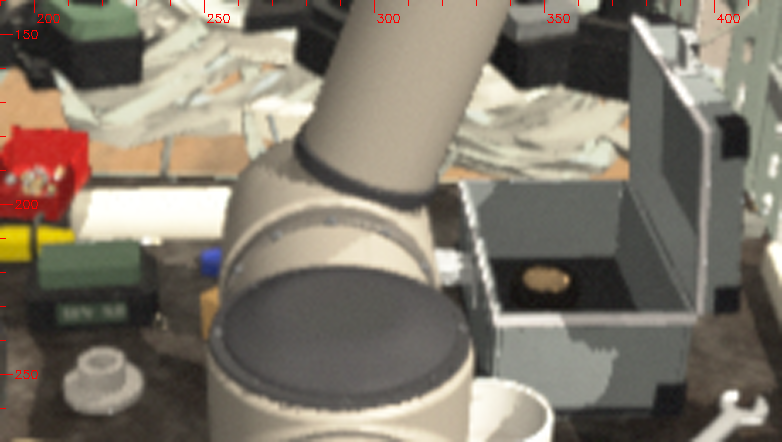

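```bash
python3 - <<'E'
from h import *
px=lambda u,v:(u/2.8+190,v/2.8+140)
A=on_z('top',px(463,74),95);B=on_z('top',px(486,350),95);C=on_z('top',px(713,338),95)
print('front',A,B,np.linalg.norm(A-B),C,np.linalg.norm(B-C))
ey=(A-B)/np.linalg.norm(A-B); print('case y yaw',np.arctan2(ey[1],ey[0]))
ex=np.array([ey[1],-ey[0],0]); O=(A+B)/2+75*ex; print('case O',O, 'ex',ex)
G=[on_z('top',px(*p),56) for p in [(30,155),(134,142),(139,198),(35,213)]]
print('pack',np.array(G),np.mean(G,0)); d=(G[0]-G[1]+G[3]-G[2]); print('pack long dir',d,np.linalg.norm(d)/2,np.arctan2(d[1],d[0]), np.linalg.norm(G[0]-G[3]))
S=lambda u,v:(u/3.4+190,v/3.4+140)
H=[on_z('scene',S(*p),56) for p in [(38,252),(142,242),(146,290),(36,292)]]; print('pack scene',np.array(H),np.mean(H,0))
print('scene near front corner',on_z('scene',S(497,325),95),on_z('scene',S(690,325),95))
for p in [(387,187),(387,235),(400,185),(433,240),(540,175)]:
  for z in (20,70,95,115,135):
    w=on_z('top',px(*p),z)-O; print(p,z,w@ex,w@ey)
E
```

```text
front [563.2 -83.7  95. ] [ 332.3 -100.    95. ] 231.53370088856502 [ 345.7 -283.2   95. ] 183.7097824760859
case y yaw 0.07031905086313155
case O [ 453.  -166.7   95. ] ex [ 0.1 -1.   0. ]
pack [[494.9 285.1  56. ]
 [508.  195.7  56. ]
 [458.9 189.8  56. ]
 [444.3 278.4  56. ]] [476.5 237.2  56. ]
pack long dir [-27.7 178.    0. ] 90.05053399803616 1.7252942332009558 51.06242408517128
pack scene [[479.3 285.2  56. ]
 [502.2 196.8  56. ]
 [420.7 179.6  56. ]
 [412.3 271.   56. ]] [453.6 233.2  56. ]
scene near front corner [ 321.5 -103.4   95. ] [ 329.5 -246.1   95. ]
(387, 187) 20 -137.30556262151362 35.42166486278386
(387, 187) 70 -142.8911740654051 26.851565487702395
(387, 187) 95 -145.68397978735086 22.566515800161643
(387, 187) 115 -147.91822436490745 19.138476050129047
(387, 187) 135 -150.15246894246408 15.710436300096513
(387, 235) 20 -140.33412778999462 -7.592013043523448
(387, 235) 70 -145.78621499755528 -14.2657132412012
(387, 235) 95 -148.51225860133565 -17.60256334004013
(387, 235) 115 -150.69309348435988 -20.272043419111185
(387, 235) 135 -152.87392836738414 -22.941523498182352
(400, 185) 20 -125.62903944300398 36.6172356973765
(400, 185) 70 -131.72944873791613 27.99442565774344
(400, 185) 95 -134.7796533853722 23.683020637926884
(400, 185) 115 -137.21981710333705 20.233896622073683
(400, 185) 135 -139.6599808213019 16.784772606220482
(433, 240) 20 -100.10057409824785 -14.160753443951034
(433, 240) 70 -107.32648958181058 -20.54484916002459
(433, 240) 95 -110.93944732359196 -23.736897018061423
(433, 240) 115 -113.82981351701706 -26.2905353044908
(433, 240) 135 -116.72017971044217 -28.844173590920175
(540, 175) 20 -0.7163018498741595 39.084792267197486
(540, 175) 70 -12.323899191686923 30.35319189674459
(540, 175) 95 -18.127697862593305 25.987391711518143
(540, 175) 115 -22.770736799318446 22.494751563336965
(540, 175) 135 -27.413775736043526 19.00211141515584
```

```bash
python3 -m creep '.020 .030 .009 0 0 .0623 100;.020 .030 .009 0 0 .0623 100;.020 .030 .009 0 0 .0623 100;.020 .030 .009 0 0 .0623 100;.020 .030 .009 0 0 .0623 100;.020 .030 .009 0 0 .0623 100' && python3 -m creep '.020 .030 .009 0 0 .0623 100;.020 .030 .009 0 0 .0623 100;.020 .030 .009 0 0 .0623 100;.020 .030 .009 0 0 .0623 100;.020 .030 .009 0 0 .0623 100;.020 .030 .009 0 0 .0623 100' && python3 -m creep '.0097 .0323 -.0167 0 0 .0623 100;.0097 .0323 -.0167 0 0 .0623 100;.0097 .0323 -.0167 0 0 .0623 100;.0097 .0323 -.0167 0 0 .0623 100;.0097 .0323 -.0167 0 0 .0623 100;.0097 .0323 -.0167 0 0 .0623 100' && python3 -m creep '.0097 .0323 -.0167 0 0 .0623 100;.0097 .0323 -.0167 0 0 .0623 100;.0097 .0323 -.0167 0 0 .0623 100;.0097 .0323 -.0167 0 0 .0623 100;.0097 .0323 -.0167 0 0 .0623 100;.0097 .0323 -.0167 0 0 .0623 100;0 0 0 0 0 0 100;0 0 0 0 0 0 100'
python3 - <<'E'
from h import *
im=viewer.capture('scene')[:,:,::-1]; cv2.imwrite('pics/s1.png',im); a='pics/c3.png'
crop(im,180,140,440,300,3,a)
E
```

```text
time: 0.6
tool_pos: [240.1, -329.5, 346.4]
tcp_rot: [-3.141, -0.0, 0.606]
contact_force: [0.4, -0.5, -0.1]
grip_width: 91.9
finger_force: 0.0
time: 1.1
tool_pos: [360.0, -149.4, 400.6]
tcp_rot: [3.142, 0.0, 0.98]
contact_force: [0.1, -1.3, 0.1]
grip_width: 91.9
finger_force: 0.0
time: 1.6
tool_pos: [417.7, 44.4, 299.2]
tcp_rot: [3.142, 0.0, 1.354]
contact_force: [1.2, -0.6, -0.9]
grip_width: 91.8
finger_force: 0.0
time: 2.27
tool_pos: [475.3, 237.5, 198.0]
tcp_rot: [-3.138, 0.001, 1.728]
contact_force: [-0.2, -0.9, 0.9]
grip_width: 92.0
finger_force: 0.0
```

View pics/c3.png

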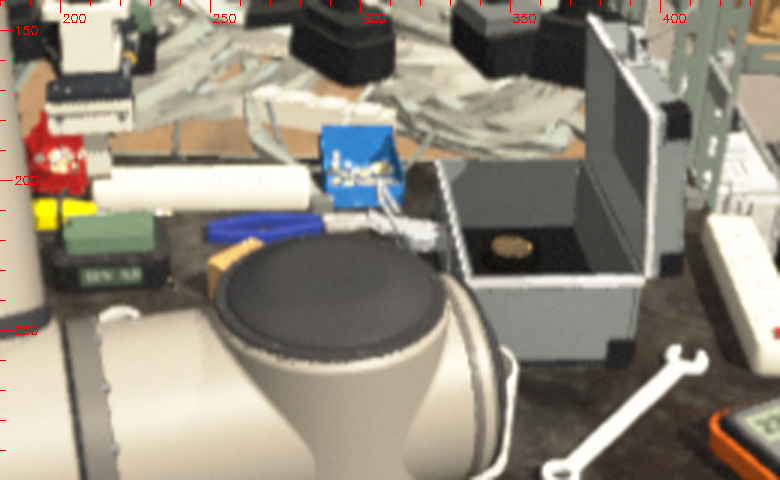

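```bash
python3 -m creep '.001 0 -.025 0 0 0 100;0 0 -.025 0 0 0 100;0 0 -.025 0 0 0 100;0 0 -.014 0 0 0 100;0 0 0 0 0 0 0;0 0 0 0 0 0 0;0 0 0 0 0 0 0;0 0 0 0 0 0 0' && python3 -m creep '0 0 0 0 0 0 0;0 0 0 0 0 0 0;0 0 .02 0 0 0 0;0 0 .03 0 0 0 0;0 0 .03 0 0 0 0;0 0 0 0 0 0 0'
```

```text
time: 2.98
tool_pos: [477.9, 236.3, 112.6]
tcp_rot: [3.138, -0.0, 1.724]
contact_force: [-0.2, 1.4, -0.3]
grip_width: 70.2
finger_force: 0.0
time: 3.48
tool_pos: [479.4, 237.3, 196.7]
tcp_rot: [3.131, -0.002, 1.725]
contact_force: [1.1, 0.8, 1.8]
grip_width: 29.7
finger_force: 0.0
```

```bash
python3 -m creep '0 0 0 0 0 0 100;0 0 0 0 0 0 100;0 0 0 0 0 0 100;0 0 0 0 0 0 100;0 0 0 0 0 0 100;0 0 0 0 0 0 100;0 0 0 0 0 0 100;0 0 0 0 0 0 100' && python3 -m creep '0 0 0 0 0 0 100;0 0 0 0 0 0 100;0 0 -.025 0 0 0 100;0 0 -.025 0 0 0 100;0 0 -.025 0 0 0 100;0 0 -.012 0 0 0 100;0 0 0 0 0 0 100;0 0 0 0 0 0 0' && python3 -m creep '0 0 0 0 0 0 0;0 0 0 0 0 0 0;0 0 0 0 0 0 0;0 0 0 0 0 0 0;0 0 0 0 0 0 0;0 0 0 0 0 0 0;0 0 0 0 0 0 0;0 0 0 0 0 0 0'; python3 -c "
from h import *
im=viewer.capture('scene')[:,:,::-1]; crop(im,130,130,290,250,4,'pics/c4.png')"
```

```text
time: 4.15
tool_pos: [477.0, 236.4, 190.6]
tcp_rot: [-3.141, 0.0, 1.725]
contact_force: [0.5, 0.8, -0.3]
grip_width: 78.3
finger_force: 0.0
time: 4.82
tool_pos: [476.9, 236.3, 103.6]
tcp_rot: [-3.141, 0.0, 1.725]
contact_force: [0.6, 0.1, 0.5]
grip_width: 88.7
finger_force: 0.0
time: 5.48
tool_pos: [477.9, 236.7, 105.8]
tcp_rot: [3.138, -0.001, 1.725]
contact_force: [-0.4, -0.0, 7.7]
grip_width: 53.8
finger_force: 31.8
```

View pics/c4.png

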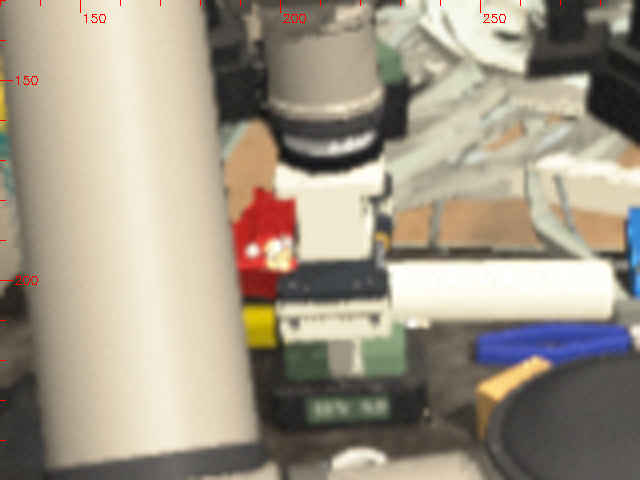

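```bash
python3 - <<'E'
from h import *
O=np.array([453,-166.7,0]);ey=np.array([.9975,.0703,0]);ex=np.array([.0703,-.9975,0])
for th in (1.4,1.5,1.6,1.7):
  # lid points shut: free edge bottom (-75,95)&top(-75,127); keeper (-95,116)
  out=[]
  for (x,z) in [(-75,95),(-75,127),(-95,116)]:
    dx,dz=x-75,z-95; X=75+dx*np.cos(th)+dz*np.sin(th); Z=95-dx*np.sin(th)+dz*np.cos(th)
    for y in ((-115,115) if x==-75 else (0,)):
      P=O+ex*X+ey*y+[0,0,Z]; out+=[(proj('top',P)[0]-[190,140])*2.8, (proj('scene',P)[0]-[180,140])*3]
  print(th,np.array(out).round().tolist())
E
python3 -m creep '0 0 .01 0 0 0 0;0 0 .02 0 0 0 0;0 0 .03 0 0 0 0;0 0 .03 0 0 0 0;0 0 .03 0 0 0 0;0 0 .03 0 0 0 0;0 0 .02 0 0 0 0;0 0 0 0 0 0 0'
```

```text
1.4 [[702.0, 329.0], [632.0, 120.0], [666.0, 13.0], [574.0, 19.0], [750.0, 327.0], [673.0, 113.0], [712.0, 8.0], [608.0, 13.0], [719.0, 160.0], [623.0, 39.0]]
1.5 [[724.0, 328.0], [651.0, 118.0], [687.0, 11.0], [590.0, 17.0], [772.0, 326.0], [692.0, 115.0], [733.0, 8.0], [624.0, 14.0], [744.0, 159.0], [643.0, 39.0]]
1.6 [[746.0, 327.0], [670.0, 117.0], [708.0, 10.0], [606.0, 16.0], [792.0, 325.0], [710.0, 118.0], [752.0, 8.0], [639.0, 17.0], [768.0, 158.0], [663.0, 41.0]]
1.7 [[767.0, 326.0], [689.0, 119.0], [729.0, 9.0], [621.0, 17.0], [810.0, 324.0], [728.0, 123.0], [770.0, 9.0], [654.0, 21.0], [790.0, 158.0], [682.0, 45.0]]
time: 6.2
tool_pos: [478.2, 236.9, 278.8]
tcp_rot: [3.133, -0.001, 1.725]
contact_force: [0.7, 0.6, -5.2]
grip_width: 53.4
finger_force: 30.2
```

```bash
python3 -m creep '-.003 -.018 0 0 0 -.007 0;-.006 -.035 0 0 0 -.007 0;-.0066 -.0366 0 0 0 -.007 0;-.0066 -.0366 0 0 0 -.007 0;-.0066 -.0366 0 0 0 -.007 0;-.0066 -.0366 0 0 0 -.007 0' && python3 -m creep '-.0066 -.0366 0 0 0 -.007 0;-.0066 -.0366 0 0 0 -.007 0;-.0066 -.0366 0 0 0 -.007 0;-.0066 -.0366 0 0 0 -.007 0;-.006 -.035 0 0 0 -.007 0;-.0033 -.02 0 0 0 -.007 0;0 0 0 0 0 0 0;0 0 0 0 0 0 0'
```

```text
time: 6.7
tool_pos: [439.9, 35.7, 272.3]
tcp_rot: [-3.139, -0.0, 1.683]
contact_force: [1.4, -0.9, -5.3]
grip_width: 53.1
finger_force: 30.3
time: 7.37
tool_pos: [404.9, -164.8, 272.5]
tcp_rot: [-3.139, -0.002, 1.638]
contact_force: [0.4, 0.4, -6.6]
grip_width: 53.5
finger_force: 30.2
```

```bash
python3 -m creep '0 -.001 -.01 0 0 0 0;0 0 -.02 0 0 0 0;0 0 -.025 0 0 0 0;0 0 -.025 0 0 0 0;0 0 -.025 0 0 0 0;0 0 -.02 0 0 0 0;0 0 -.012 0 0 0 0;0 0 0 0 0 0 0' && python3 -m creep '0 0 -.003 0 0 0 0;0 0 -.003 0 0 0 0;0 0 0 0 0 0 0'
```

```text
time: 8.03
tool_pos: [404.3, -163.2, 134.1]
tcp_rot: [-3.136, -0.004, 1.642]
contact_force: [-0.9, -0.4, -5.9]
grip_width: 53.4
finger_force: 30.1
time: 8.28
tool_pos: [406.2, -165.1, 131.1]
tcp_rot: [3.141, 0.0, 1.642]
contact_force: [-0.7, -0.0, -6.3]
grip_width: 53.0
finger_force: 30.2
```

```bash
python3 -m creep '0 0 -.003 0 0 0 0;0 0 -.002 0 0 0 0;0 0 0 0 0 0 0' && python3 -m creep '0 0 -.002 0 0 0 0;0 0 0 0 0 0 0'; python3 -c "
from h import *
im=viewer.capture('scene')[:,:,::-1]; crop(im,290,140,420,270,4.4,'pics/c5.png')"
```

```text
time: 8.53
tool_pos: [405.9, -165.4, 125.8]
tcp_rot: [3.141, 0.0, 1.641]
contact_force: [-0.8, -0.4, -6.0]
grip_width: 53.7
finger_force: 30.2
time: 8.7
tool_pos: [406.0, -165.5, 123.8]
tcp_rot: [3.141, 0.0, 1.641]
contact_force: [0.7, -0.4, -6.6]
grip_width: 53.8
finger_force: 30.1
```

View pics/c5.png

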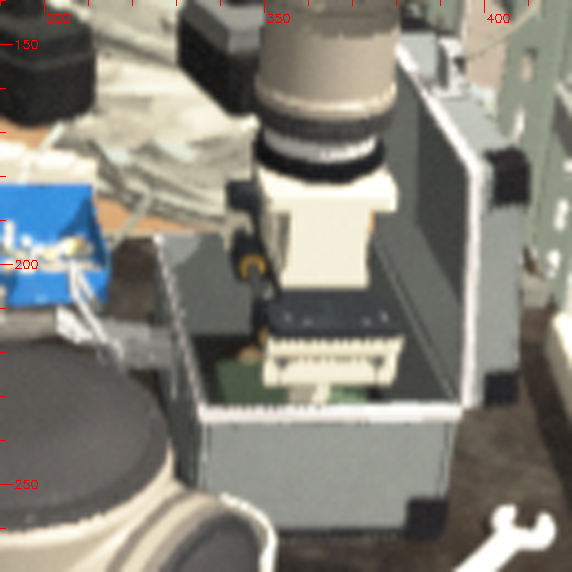

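```bash
python3 -m creep '0 0 -.0015 0 0 0 0;0 0 0 0 0 0 0' && python3 -m creep '0 0 -.0015 0 0 0 0;0 0 0 0 0 0 0'; python3 - <<'E'
from h import *
O=np.array([453,-166.7,0]);ey=np.array([.9975,.0703,0]);ex=np.array([.0703,-.9975,0])
for x,z in [(-140,95),(-150,95),(-140,115),(-150,115),(-160,115),(-140,135),(-150,135)]:
  P=[O+ex*x+ey*y+[0,0,z] for y in (-21,21)]
  print(x,z,(proj('top',P)-[190,140])*2.8,(proj('scene',P)-[290,140])*4.4)
E
```

```text
time: 8.92
tool_pos: [406.0, -165.5, 123.7]
tcp_rot: [3.141, 0.001, 1.641]
contact_force: [-4.0, 2.9, 13.5]
grip_width: 53.3
finger_force: 34.6
time: 9.08
tool_pos: [406.0, -165.5, 123.7]
tcp_rot: [3.14, 0.001, 1.641]
contact_force: [-8.7, 4.8, 31.6]
grip_width: 53.3
finger_force: 39.3
-140 95 [[397.6 238.6]
 [394.  188.5]] [[ 74.2 330.4]
 [ 70.2 298.2]]
-150 95 [[385.6 239.2]
 [382.  189.1]] [[ 58.2 330.5]
 [ 54.7 298.3]]
-140 115 [[400.3 235.2]
 [396.6 184.3]] [[ 75.  302.4]
 [ 70.9 270.8]]
-150 115 [[388.  235.9]
 [384.4 184.9]] [[ 58.9 302.5]
 [ 55.3 271. ]]
-160 115 [[375.7 236.5]
 [372.1 185.6]] [[ 42.8 302.6]
 [ 39.7 271.1]]
-140 135 [[403.1 231.8]
 [399.3 179.9]] [[ 75.9 273.9]
 [ 71.7 243. ]]
-150 135 [[390.5 232.4]
 [386.8 180.5]] [[ 59.6 274. ]
 [ 56.  243.1]]
```

```bash
python3 -m creep '0 0 .002 0 0 0 76;0 0 0 0 0 0 76;0 0 0 0 0 0 76;0 0 0 0 0 0 76;0 0 0 0 0 0 76;0 0 0 0 0 0 76' && python3 -m creep '0 0 .02 0 0 0 76;0 0 .03 0 0 0 76;0 0 .035 0 0 0 76;0 0 .035 0 0 0 0;0 0 .035 0 0 0 0;0 0 .035 0 0 0 0;0 0 .035 0 0 0 0;0 0 .035 0 0 0 0' && python3 -m creep '.0095 -.025 0 0 0 0 0;.0095 -.025 0 0 0 0 0;.0095 -.025 0 0 0 0 0;.0095 -.025 0 0 0 0 0;.0095 -.025 0 0 0 0 0;.0095 -.025 0 0 0 0 0;0 0 0 0 0 0 0;0 0 0 0 0 0 0'; python3 - <<'E'
from h import *
s=viewer.capture('scene')[:,:,::-1].copy(); t=viewer.capture('top')[:,:,::-1].copy()
cv2.imwrite('pics/s2.png',s);cv2.imwrite('pics/t2.png',t)
crop(s,290,180,370,240,5,'pics/a.png');crop(t,310,160,450,280,5,'pics/b.png');crop(s,290,180,370,240,9.6,'pics/a.png');crop(t,315,190,365,240,8,'pics/b.png');crop(t,350,150,450,270,3.3,'pics/d.png')
a=cv2.imread('pics/a.png');b=cv2.imread('pics/b.png');d=cv2.imread('pics/d.png')
a=cv2.resize(a,None,fx=.5,fy=.5,interpolation=cv2.INTER_AREA)
C=np.zeros((600,790,3),np.uint8)
C[:a.shape[0],:a.shape[1]]=a; C[:b.shape[0],390:390+b.shape[1]]=b; 
h=600-a.shape[0]; d=d[:min(h,d.shape[0])]; C[a.shape[0]:a.shape[0]+d.shape[0],:d.shape[1]]=d
cv2.imwrite('pics/c6.png',C)
E
```

```text
time: 9.58
tool_pos: [408.0, -166.0, 123.9]
tcp_rot: [3.136, 0.002, 1.64]
contact_force: [4.8, 3.0, 6.9]
grip_width: 69.6
finger_force: 3.6
time: 10.25
tool_pos: [405.6, -165.3, 384.6]
tcp_rot: [3.141, 0.0, 1.641]
contact_force: [0.2, -0.6, -0.8]
grip_width: 41.6
finger_force: 0.0
time: 10.92
tool_pos: [463.0, -316.3, 381.6]
tcp_rot: [-3.14, -0.001, 1.64]
contact_force: [0.3, 0.4, 0.4]
grip_width: 0.3
finger_force: 0.0
```

View pics/c6.png

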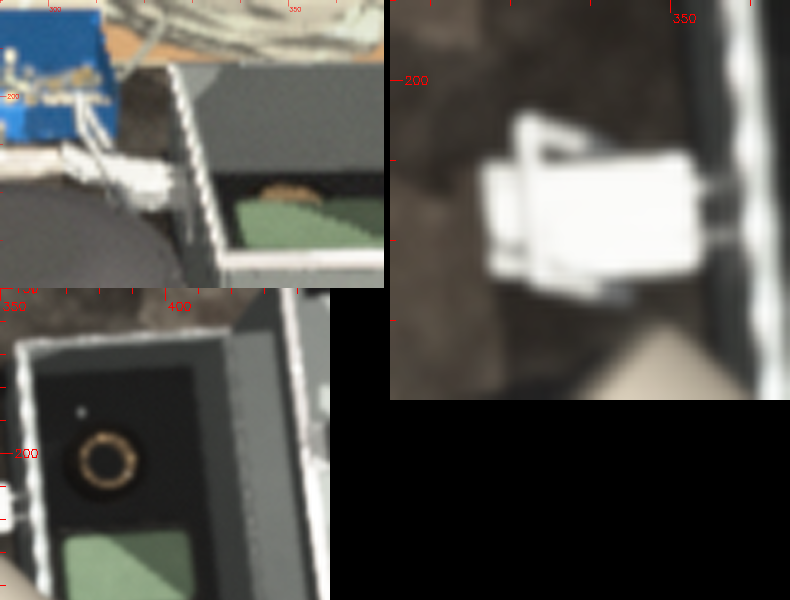

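```bash
python3 -m creep '0 0 -.033 0 0 0 0;0 0 -.033 0 0 0 0;0 0 -.033 0 0 0 0;0 0 0 0 0 0 0;-.0013 .018 0 0 0 0 0;-.0014 .02 0 0 0 0 0;0 0 0 0 0 0 0' && python3 -m creep '-.001 .0136 .0014 0 0 0 0;-.001 .0136 .0014 0 0 0 0;-.0009 .0123 -.0014 0 0 0 0;-.0009 .0123 -.0014 0 0 0 0;-.0008 .0118 -.0038 0 0 0 0;-.0008 .0118 -.0038 0 0 0 0' && python3 -m creep '-.0008 .0109 -.006 0 0 0 0;-.0008 .0109 -.006 0 0 0 0;-.0007 .0094 -.0081 0 0 0 0;-.0007 .0094 -.0081 0 0 0 0;0 0 0 0 0 0 0'
```

```text
time: 11.6
tool_pos: [460.3, -274.7, 286.0]
tcp_rot: [3.14, 0.0, 1.643]
contact_force: [1.0, -0.4, -0.3]
grip_width: 0.4
finger_force: 0.0
time: 12.1
tool_pos: [454.6, -200.7, 276.2]
tcp_rot: [3.141, 0.0, 1.641]
contact_force: [-1.2, -1.5, 0.3]
grip_width: 0.7
finger_force: 1.1
time: 12.52
tool_pos: [450.8, -159.1, 245.8]
tcp_rot: [-3.138, -0.003, 1.642]
contact_force: [0.0, 1.5, -0.3]
grip_width: 0.2
finger_force: 0.0
```

```bash
python3 -m creep '-.0005 .0075 -.0098 0 0 0 0;-.0005 .0075 -.0098 0 0 0 0;-.0003 .0044 -.0083 0 0 0 0;-.0003 .0044 -.0083 0 0 0 0;-.0002 .003 -.0087 0 0 0 0;0 0 0 0 0 0 0' && python3 -m creep '-.0002 .003 -.005 0 0 0 0;0 0 0 0 0 0 0' && python3 -m creep '0 0 -.002 0 0 0 0;0 0 0 0 0 0 0'
```

```text
time: 13.02
tool_pos: [449.2, -133.9, 201.3]
tcp_rot: [-3.139, -0.002, 1.641]
contact_force: [-0.6, -0.1, 0.0]
grip_width: 0.3
finger_force: 0.0
time: 13.18
tool_pos: [449.6, -131.4, 197.5]
tcp_rot: [-3.141, -0.001, 1.641]
contact_force: [0.8, 0.3, -1.1]
grip_width: 0.3
finger_force: 0.0
time: 13.35
tool_pos: [449.9, -131.7, 196.1]
tcp_rot: [3.141, 0.0, 1.641]
contact_force: [1.0, -0.1, 0.7]
grip_width: 0.7
finger_force: 0.0
```

```bash
python3 -m creep '0 0 -.002 0 0 0 0;0 0 0 0 0 0 0' && python3 -m creep '0 0 -.002 0 0 0 0;0 0 0 0 0 0 0'; python3 - <<'E'
from h import *
s=viewer.capture('scene')[:,:,::-1].copy(); t=viewer.capture('top')[:,:,::-1].copy()
cv2.imwrite('pics/s3.png',s);cv2.imwrite('pics/t3.png',t)
crop(s,292,170,342,226,8,'pics/a.png');crop(s,290,150,410,270,3.1,'pics/b.png')
a=cv2.imread('pics/a.png');b=cv2.imread('pics/b.png')
C=np.zeros((450,780,3),np.uint8); C[:448,:400]=a; C[:b.shape[0],405:405+b.shape[1]]=b
cv2.imwrite('pics/c7.png',C)
E
```

```text
time: 13.52
tool_pos: [449.9, -131.7, 194.1]
tcp_rot: [3.141, 0.0, 1.641]
contact_force: [-0.4, -0.6, 0.3]
grip_width: 0.5
finger_force: 0.0
time: 13.68
tool_pos: [450.0, -131.7, 192.7]
tcp_rot: [3.141, 0.0, 1.641]
contact_force: [-0.5, 1.0, 4.8]
grip_width: 0.6
finger_force: 2.5
```

View pics/c7.png

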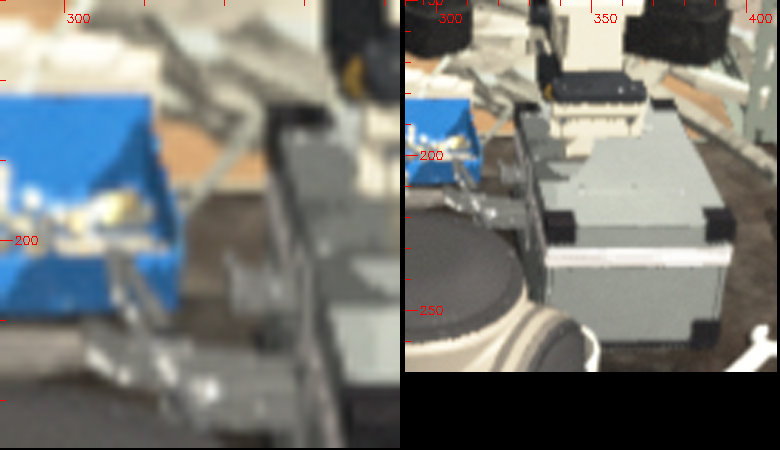

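```bash
python3 - <<'E'
from h import *
O=np.array([453,-166.7,0]);ey=np.array([.9975,.0703,0]);ex=np.array([.0703,-.9975,0])
for p in [(332.1,204.9),(333.7,225.4),(332.9,215.2)]:
  w=on_z('top',p,118); print(w,(w-O)@ex,(w-O)@ey)
# bar by brightness in top crop t2
t=cv2.imread('pics/t2.png',0); print(t[200:232,324:350])
print(O+ex*-141+[0,0,118],'kinematic') 
E
python3 -m creep '0 0 -.001 0 0 0 0;0 0 0 0 0 0 0;0 0 0 0 0 0 0;0 0 .02 0 0 0 0;0 0 .03 0 0 0 0;0 0 .03 0 0 0 100;0 0 0 0 0 0 100'
```

```text
[465.7 -26.3 118. ] -139.1528219574137 22.53575075533877
[418.6 -29.8 118. ] -138.9235212171974 -24.64470722063953
[442.  -28.1 118. ] -139.04314934577735 -1.262615615715311
[[ 59  56  54  51  48  46  45  45  47  46  46  46  45  44  46  46  45  47
   49  49  47  46  44  45  47  50]
 [ 53  52  52  49  48  46  45  46  46  46  45  43  42  43  45  46  47  47
   49  48  46  44  44  48  50  51]
 [ 50  50  51  50  48  46  44  45  48  47  43  42  41  42  46  47  47  47
   47  47  46  44  44  47  50  51]
 [ 50  52  51  52  48  46  52  68  78  68  53  46  44  45  47  49  49  46
   45  45  45  43  43  46  49  48]
 [ 53  51  51  52  49  52  83 135 159 134  97  75  63  55  51  50  48  46
   45  45  44  44  45  47  49  48]
 [ 53  52  51  51  50  60 121 198 226 204 168 146 121  99  81  66  53  46
   44  44  46  46  48  50  49  48]
 [ 52  51  50  51  49  65 137 219 239 229 213 203 187 168 146 112  79  61
   50  46  46  49  53  54  53  50]
 [ 49  49  49  50  50  65 134 217 238 226 206 205 206 207 194 153 110  86
   70  56  50  54  58  59  57  54]
 [ 46  47  50  53  55  68 128 209 232 204 157 153 171 
[... 2034 characters left out ...]
  51  43  41  41  44  48  54  61  70  85 102 117 116 103
   95  94  88  70  55  50  49  51]
 [ 72  73  72  66  52  43  40  41  41  42  41  42  45  48  54  60  64  64
   64  68  67  60  54  54  53  53]
 [ 71  71  70  63  53  43  41  41  41  42  41  41  40  42  42  44  46  48
   49  52  54  58  60  63  64  61]
 [ 70  68  66  64  57  47  41  41  42  42  42  40  39  40  42  43  45  47
   49  52  56  64  72  80  87  87]
 [ 69  66  64  64  59  48  40  39  41  41  42  41  39  41  42  45  47  51
   54  58  64  76  90 104 117 122]]
[443.1 -26.1 118. ] kinematic
time: 14.37
tool_pos: [451.8, -132.6, 276.3]
tcp_rot: [3.133, 0.005, 1.641]
contact_force: [0.8, -0.9, 0.6]
grip_width: 9.5
finger_force: 0.0
```

```bash
python3 -m creep '-.0025 .026 0 0 0 0 100;-.0025 .026 0 0 0 0 100;-.0025 .026 0 0 0 0 100;-.0025 .026 0 0 0 0 100;0 0 0 0 0 0 100;0 0 0 0 0 0 100;0 0 0 0 0 0 100;0 0 0 0 0 0 100' && python3 -m creep '0 0 0 0 0 0 100;0 0 0 0 0 0 100;0 0 -.025 0 0 0 100;0 0 -.025 0 0 0 100;0 0 -.025 0 0 0 100;0 0 -.02 0 0 0 100;0 0 -.008 0 0 0 100;0 0 0 0 0 0 100'
```

```text
time: 15.03
tool_pos: [440.0, -28.4, 271.0]
tcp_rot: [3.141, 0.0, 1.64]
contact_force: [0.7, 0.2, 0.1]
grip_width: 62.5
finger_force: 0.0
time: 15.7
tool_pos: [439.0, -27.8, 166.7]
tcp_rot: [-3.138, -0.001, 1.64]
contact_force: [0.2, -0.2, -0.2]
grip_width: 91.5
finger_force: 0.0
```

```bash
python3 -m creep '.002 0 0 0 0 0 0;0 0 0 0 0 0 0;0 0 0 0 0 0 0;0 0 0 0 0 0 0;0 0 0 0 0 0 0;0 0 0 0 0 0 0;0 0 0 0 0 0 0;0 0 0 0 0 0 0' && python3 -m creep '0 0 0 0 0 0 0;0 0 0 0 0 0 0;0 0 0 0 0 0 0'
```

```text
time: 16.37
tool_pos: [442.7, -27.6, 168.6]
tcp_rot: [3.139, 0.0, 1.641]
contact_force: [3.4, 1.2, 0.6]
grip_width: 46.9
finger_force: 30.0
time: 16.62
tool_pos: [442.7, -27.6, 168.5]
tcp_rot: [3.139, 0.0, 1.641]
contact_force: [5.7, 2.3, 2.2]
grip_width: 47.0
finger_force: 30.0
```

```bash
python3 -m creep '.0004 -.006 0 0 0 0 0;.0004 -.006 0 0 0 0 0;.0004 -.006 0.001 0 0 0 0;.0004 -.006 .002 0 0 0 0;0 0 .004 0 0 0 0;0 0 .004 0 0 0 0;0 0 0 0 0 0 0' && python3 -m creep '.0004 -.006 0.001 0 0 0 0;.0004 -.006 0 0 0 0 0;.0004 -.006 0 0 0 0 0;.0002 -.003 0 0 0 0 0;0 0 0 0 0 0 0;0 0 0 0 0 0 0'
```

```text
time: 17.2
tool_pos: [444.4, -51.4, 179.5]
tcp_rot: [3.139, -0.001, 1.64]
contact_force: [6.2, 4.2, -2.8]
grip_width: 46.6
finger_force: 30.0
time: 17.7
tool_pos: [446.0, -72.5, 180.4]
tcp_rot: [3.138, -0.0, 1.64]
contact_force: [7.4, 3.2, -0.3]
grip_width: 46.7
finger_force: 30.0
```

```bash
python3 -m creep '0 -.001 -.003 0 0 0 0;0 0 -.003 0 0 0 0;0 0 0 0 0 0 0' && python3 -m creep '0 0 -.003 0 0 0 0;0 0 0 0 0 0 0' && python3 -m creep '0 0 -.003 0 0 0 0;0 0 0 0 0 0 0'
```

```text
time: 17.95
tool_pos: [446.1, -73.3, 174.3]
tcp_rot: [3.138, -0.0, 1.64]
contact_force: [7.6, 4.4, -0.0]
grip_width: 46.9
finger_force: 30.0
time: 18.12
tool_pos: [446.1, -73.4, 171.3]
tcp_rot: [3.138, -0.0, 1.64]
contact_force: [7.3, 5.4, 0.9]
grip_width: 46.9
finger_force: 30.0
time: 18.28
tool_pos: [446.2, -73.7, 168.4]
tcp_rot: [3.138, 0.001, 1.64]
contact_force: [8.1, 2.8, -0.7]
grip_width: 46.9
finger_force: 30.0
```

```bash
python3 -m creep '0 0 -.002 0 0 0 0;0 0 0 0 0 0 0' && python3 -m creep '0 0 -.002 0 0 0 0;0 0 0 0 0 0 0'  && python3 -m creep '0 0 -.001 0 0 0 0;0 0 0 0 0 0 0'
```

```text
time: 18.45
tool_pos: [446.3, -74.0, 166.6]
tcp_rot: [3.138, 0.001, 1.641]
contact_force: [7.0, 0.9, -0.0]
grip_width: 46.7
finger_force: 30.0
time: 18.62
tool_pos: [446.4, -74.4, 164.8]
tcp_rot: [3.138, 0.002, 1.641]
contact_force: [6.2, -0.6, 1.1]
grip_width: 46.9
finger_force: 30.0
time: 18.78
tool_pos: [446.4, -74.7, 164.1]
tcp_rot: [3.137, 0.003, 1.641]
contact_force: [5.3, -2.8, 4.8]
grip_width: 46.6
finger_force: 30.0
```

```bash
python3 -m creep '0 0 -.001 0 0 0 0;0 0 0 0 0 0 0' && python3 -m creep '0 .002 0 0 0 0 0;0 0 0 0 0 0 0' && python3 -m creep '0 .002 0 0 0 0 0;0 0 0 0 0 0 0'
```

```text
time: 18.95
tool_pos: [446.4, -74.8, 163.4]
tcp_rot: [3.137, 0.003, 1.641]
contact_force: [5.4, -3.0, 8.4]
grip_width: 46.8
finger_force: 30.0
time: 19.12
tool_pos: [446.5, -73.2, 163.5]
tcp_rot: [3.137, 0.004, 1.641]
contact_force: [4.0, -5.7, 7.7]
grip_width: 46.9
finger_force: 30.0
time: 19.28
tool_pos: [446.5, -72.6, 163.5]
tcp_rot: [3.137, 0.007, 1.642]
contact_force: [2.0, -15.6, 7.1]
grip_width: 47.0
finger_force: 30.0
```

```bash
python3 -m creep '0 -.0025 0 0 0 0 0;0 0 .0005 0 0 0 76;0 0 0 0 0 0 76;0 0 0 0 0 0 76;0 0 0 0 0 0 76;0 0 0 0 0 0 76;0 0 0 0 0 0 76' && python3 -m creep '0 0 .02 0 0 0 76;0 0 .03 0 0 0 76;0 0 .035 0 0 0 76;0 0 .035 0 0 0 0;0 .04 .035 0 0 0 0;0 .04 .03 0 0 0 0;0 .04 0 0 0 0 0;0 .04 0 0 0 0 0' && python3 -m creep '0 .04 0 0 0 0 0;0 0 0 0 0 0 0;0 0 0 0 0 0 0'; python3 - <<'E'
from h import *
s=viewer.capture('scene')[:,:,::-1].copy(); t=viewer.capture('top')[:,:,::-1].copy()
cv2.imwrite('pics/s4.png',s);cv2.imwrite('pics/t4.png',t)
crop(s,292,166,342,236,8,'pics/a.png');crop(t,315,190,365,240,7.8,'pics/b.png')
a=cv2.imread('pics/a.png');b=cv2.imread('pics/b.png')
C=np.zeros((560,800,3),np.uint8); C[:560,:400]=a; C[:b.shape[0],405:405+b.shape[1]]=b
cv2.imwrite('pics/c8.png',C)
O=np.array([453,-166.7,0]);ey=np.array([.9975,.0703,0]);ex=np.array([.0703,-.9975,0])
for x,z in [(-95,116),(-101.5,120),(-101.5,123)]:
  P=[O+ex*x+ey*y+[0,0,z] for y in (-24,-15,15,24)]
  print(x,z,((proj('top',P)-[315,190])*7.8+[405,0]).tolist(),((proj('scene',P)-[292,166])*8).tolist())
for ph in (.6,.8,1,1.2,1.5):
  d=np.array([-np.sin(ph),-np.cos(ph)]); e=np.array([-95,70])+60*d
  P=[O+ex*e[0]+ey*y+[0,0,e[1]] for y in (-16,16)]
  print(ph,((proj('top',P)-[315,190])*7.8+[405,0]).tolist(),((proj('scene',P)-[292,166])*8).tolist())
E
```

```text
time: 19.87
tool_pos: [444.4, -71.9, 162.3]
tcp_rot: [-3.141, -0.0, 1.641]
contact_force: [-0.1, 0.0, 0.8]
grip_width: 69.5
finger_force: 0.0
time: 20.53
tool_pos: [444.9, 73.8, 336.8]
tcp_rot: [3.138, 0.0, 1.639]
contact_force: [0.8, 0.0, 0.5]
grip_width: 41.2
finger_force: 0.0
time: 20.78
tool_pos: [444.2, 114.5, 334.9]
tcp_rot: [-3.141, 0.0, 1.646]
contact_force: [-0.5, -0.9, -0.1]
grip_width: 20.8
finger_force: 0.0
-95 116 [[701.0170692452557, 267.0092576023409], [698.541454588644, 236.37662369108688], [690.3719448728802, 134.93685886651963], [687.9453848191457, 104.70146893686213]] [[253.32349866104778, 342.41718610359544], [250.7644067986712, 329.76478616840814], [242.48427024125294, 288.8372181457951], [240.07260895469108, 276.9196492654471]]
-101.5 120 [[680.6760643028547, 266.27590815070374], [678.2224905591804, 235.52951561160913], [670.1252853754227, 133.71523107648858], [667.7200712241267, 103.36884277596029]] [[234.71367806494754, 332.249691421227], [232.28006805552377, 319.64695510151205], [224.40637759106767, 278.88227703131724], [222.11322342039875, 267.0127816572915]
[... 480 characters left out ...]
6886295866, 519.5075345137382]]
0.8 [[519.9764853422017, 287.178992542903], [512.7923579619672, 186.95890869583187]] [[118.63922167798592, 548.8281210258706], [113.23178531797203, 501.6858060324821]]
1 [[499.25286136543, 284.4617908923452], [492.11450406267005, 183.4354430111122]] [[98.2964487978038, 526.592710806588], [93.34331872370831, 479.7902632390735]]
1.2 [[485.0641696664343, 280.80581493710673], [477.9314315925941, 178.84892007251133]] [[83.57495003452368, 501.0188063444898], [78.94500889343772, 454.61186705901537]]
1.5 [[477.54250405624845, 273.81380514811246], [470.3388110063226, 170.29925186700774]] [[73.38422699417833, 458.49984775468056], [68.96009284598858, 412.76181674548184]]
```

View pics/c8.png

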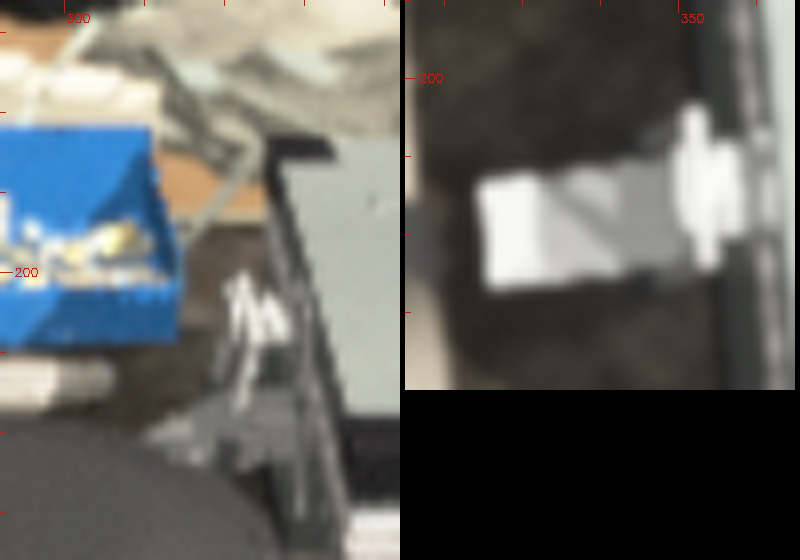

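```bash
python3 -m creep '0 0 0 -.098 -.007 0 0;0 0 0 -.098 -.007 0 0;0 0 0 -.098 -.007 0 0;0 0 0 -.098 -.007 0 0;0 0 0 -.098 -.007 0 0;0 0 0 -.098 -.007 0 0;0 0 0 -.098 -.007 0 0;0 0 0 -.098 -.007 0 0' && python3 -m creep '0 0 0 0 0 0 0;0 0 0 0 0 0 0'; python3 - <<'E'
from h import *
o=readout.get_obs(); R=Rn.from_euler('xyz',o['tcp_rot']).as_matrix()
np.set_printoptions(precision=3,suppress=True); print(o['joint_positions'],R)
E
```

```text
time: 21.55
tool_pos: [445.2, 111.2, 335.5]
tcp_rot: [3.139, 0.791, 1.637]
contact_force: [0.4, -0.2, -0.5]
grip_width: 0.1
finger_force: 0.0
time: 21.72
tool_pos: [444.9, 112.0, 334.2]
tcp_rot: [-3.139, 0.784, 1.642]
contact_force: [0.6, -0.4, -0.0]
grip_width: 0.1
finger_force: 0.0
[ 0.443  0.363  1.586 -0.717  1.55   0.523] [[-0.05   0.998  0.048]
 [ 0.706  0.07  -0.705]
 [-0.706 -0.002 -0.708]]
```

```bash
python3 -m creep '-.0008 -.0094 -.0259 0 0 0 0;-.0008 -.0094 -.0259 0 0 0 0;-.0008 -.0094 -.0259 0 0 0 0;-.0008 -.0094 -.0259 0 0 0 0;-.0008 -.0094 -.0259 0 0 0 0;-.0008 -.0094 -.0259 0 0 0 0;-.0008 -.0094 -.0259 0 0 0 0' && python3 -m creep '-.0008 -.0094 -.0259 0 0 0 0;0 0 0 0 0 0 0;0 0 0 0 0 0 0'; python3 - <<'E'
from h import *
o=readout.get_obs(); np.set_printoptions(precision=3,suppress=True); print(o['joint_positions'],o['moment'])
E
```

```text
time: 22.3
tool_pos: [439.6, 45.3, 153.4]
tcp_rot: [3.137, 0.782, 1.635]
contact_force: [0.4, 0.5, 0.6]
grip_width: 0.1
finger_force: 0.0
time: 22.55
tool_pos: [438.4, 36.2, 128.1]
tcp_rot: [-3.141, 0.785, 1.638]
contact_force: [0.4, 0.4, -0.2]
grip_width: 0.7
finger_force: 0.0
[ 0.305  0.599  1.913 -0.895  1.077  0.863] [ 0.358 -0.053  0.036]
```

```bash
python3 -m creep '.0005 -.0085 -.0095 0 0 0 0;.0005 -.0085 -.0095 0 0 0 0;0 0 0 0 0 0 0' && python3 -m creep '.0002 -.004 -.009 0 0 0 0;.0002 -.004 -.009 0 0 0 0;0 0 0 0 0 0 0' && python3 -m creep '.0002 -.0031 -.004 0 0 0 0;.0002 -.0032 -.0041 0 0 0 0;0 0 0 0 0 0 0'
```

```text
time: 22.8
tool_pos: [439.6, 19.4, 109.1]
tcp_rot: [3.14, 0.786, 1.638]
contact_force: [0.1, -0.6, 0.2]
grip_width: 0.3
finger_force: 0.0
time: 23.05
tool_pos: [439.7, 11.9, 90.0]
tcp_rot: [3.142, 0.786, 1.641]
contact_force: [0.9, 0.3, 0.3]
grip_width: 0.4
finger_force: 0.2
time: 23.3
tool_pos: [440.7, 7.1, 83.4]
tcp_rot: [-3.139, 0.785, 1.641]
contact_force: [-0.4, -0.2, 1.0]
grip_width: 0.7
finger_force: 0.3
```

```bash
python3 -m creep '.0002 -.0036 -.003 0 0 0 0;.0002 -.0036 -.003 0 0 0 0;0 0 0 0 0 0 0' && python3 -m creep '.0003 -.0043 -.0023 0 0 0 0;.0003 -.0043 -.0023 0 0 0 0;0 0 0 0 0 0 0;0 0 0 0 0 0 0'
```

```text
time: 23.55
tool_pos: [442.7, 3.7, 80.2]
tcp_rot: [-3.133, 0.781, 1.64]
contact_force: [-1.0, 1.3, 0.3]
grip_width: 0.2
finger_force: 0.7
time: 23.88
tool_pos: [445.3, -1.2, 78.5]
tcp_rot: [-3.127, 0.778, 1.64]
contact_force: [-1.3, 1.1, 0.1]
grip_width: 0.9
finger_force: 0.5
```

```bash
python3 - <<'E'
from h import *
o=readout.get_obs(); np.set_printoptions(precision=3,suppress=True); print(o['joint_positions'],o['contact_force'],o['moment'],o['tool_pos'],o['tcp_rot'])
E
```

```text
[ 0.22   0.69   1.949 -0.996  0.969  0.942] [-1.318  1.109  0.089] [ 0.578 -0.029 -0.06 ] [445.282  -1.157  78.549] [-3.127  0.778  1.64 ]
```

```bash
python3 -m creep '0 .015 .015 0 0 0 0;0 .01 .01 0 0 0 0;0 0 0 .08 .0056 0 0;0 0 0 .08 .0056 0 0;0 0 0 .08 .0056 0 0;0 0 0 0 0 0 0' ; python3 - <<'E'
from h import *
o=readout.get_obs(); np.set_printoptions(precision=3,suppress=True); print(o['joint_positions'],o['tool_pos'],o['tcp_rot'])
t=cv2.cvtColor(viewer.capture('top')[:,:,::-1],cv2.COLOR_BGR2GRAY); cv2.imwrite('pics/t5.png',t)
print(cv2.imread('pics/t4.png',0)[206:232:3,322:366:2]);print(t[206:232:3,322:366:2])
E
```

```text
time: 24.38
tool_pos: [445.9, 23.1, 104.9]
tcp_rot: [-3.13, 0.535, 1.637]
contact_force: [-0.1, -0.7, 0.9]
grip_width: 0.2
finger_force: 0.0
[ 0.167  0.556  1.938 -0.727  0.866  0.647] [445.856  23.131 104.903] [-3.13   0.535  1.637]
[[ 52  52  52  49  46  45  43  39  42  40  41  48  67  82 151 233 103  68
   99 155 164 213]
 [ 44  44  48  49  49  42  39  41  45  45  51  60  75 101 209 239 220 228
  156 153 163 217]
 [ 38  61 105 133 160 106 102 148 176 159 148 147 145 145 228 243 249 244
  174 159 179 213]
 [ 41 153 245 246 242 201 163 158 177 190 165 147 147 148 225 243 245 240
  194 172 191 206]
 [ 42 104 238 247 243 209 195 184 156 153 153 149 150 147 191 237 233 230
  186 151 167 198]
 [ 41  74 234 247 244 214 196 197 193 173 155 150 150 151 137 191 209  97
   90 120 115 194]
 [ 39  70 236 243 238 223 203 184 172 181 151  99  91 105  98 120 127  68
   71 127 133 176]
 [ 38  44  91  84  70  60  58  50  46  47  48  44  48  61  58  57  42  52
   59  94 115 147]
 [ 41  41  39  39  42  42  41  41  44  47  49  54  61  61  55  61  47  50
   59  89 126 136]]
[[ 60  54  51  50  47  46  43  40  41  41  41  46  54  63 158 235  99  67
   99 154 162 212]
 [ 91 106  53  49  48  42  38  40  42  41  40  47  56  89 215 240 213 228
  154 153 160 215]
 [237 243 109  42  40  40  40  44  54  61  79  95 102 119 227 244 249 245
  172 156 175 211]
 [100 234 193  53  39  42 100 122 125 105 104 104 106 135 223 245 247 239
  190 171 185 204]
 [ 86 231 186  52  36  47 126 134 122 104 105 106 109 131 186 241 240 231
  185 150 158 195]
 [ 84 236 184  46  42  48 103 132 124 105 104 106 109 119 101 198 201  94
   90 120 114 192]
 [ 77 114  60  39  40  43  84 130 129 110 102  96  87  80  87 138 138  67
   70 126 132 174]
 [ 66  42  41  40  41  40  54  80  77  60  52  48  49  44  55  62  44  52
   58  92 114 145]
 [ 53  40  38  39  40  43  42  40  42  48  51  54  62  60  57  61  47  51
   58  90 125 136]]
```

```bash
python3 -m creep '-.002 -.012 -.004 0 0 0 0;-.001 -.012 -.005 0 0 0 0;0 -.005 -.002 0 0 0 0;0 0 0 0 0 0 0' && python3 -m creep '.0002 -.0036 -.0033 0 0 0 0;.0002 -.0036 -.0033 0 0 0 0;0 0 0 0 0 0 0' && python3 -m creep '.0003 -.0045 -.0025 0 0 0 0;0 0 0 0 0 0 0'; python3 - <<'E'
from h import *
o=readout.get_obs(); np.set_printoptions(precision=3,suppress=True); print(o['joint_positions'])
E
```

```text
time: 24.77
tool_pos: [441.6, -5.7, 92.0]
tcp_rot: [-3.125, 0.54, 1.641]
contact_force: [-0.4, 0.5, 0.3]
grip_width: 0.2
finger_force: 0.0
time: 25.02
tool_pos: [442.6, -12.3, 85.6]
tcp_rot: [-3.127, 0.538, 1.641]
contact_force: [-0.5, 0.7, 0.2]
grip_width: 0.4
finger_force: 0.3
time: 25.18
tool_pos: [442.8, -17.0, 83.3]
tcp_rot: [-3.127, 0.538, 1.641]
contact_force: [0.0, 0.7, -0.9]
grip_width: 0.5
finger_force: 0.2
[ 0.081  0.585  1.987 -0.817  0.779  0.671]
```

```bash
python3 -m creep '.0002 -.003 -.001 0 0 0 0;0 0 0 0 0 0 0' && python3 -m creep '.0002 -.003 0 0 0 0 0;0 0 0 0 0 0 0'  && python3 -m creep '.0002 -.002 0 0 0 0 0;0 0 0 0 0 0 0'
```

```text
time: 25.35
tool_pos: [442.9, -20.1, 82.4]
tcp_rot: [-3.127, 0.538, 1.641]
contact_force: [0.6, 0.6, 0.1]
grip_width: 0.3
finger_force: 0.1
time: 25.52
tool_pos: [443.1, -23.1, 82.6]
tcp_rot: [-3.127, 0.538, 1.64]
contact_force: [0.2, 0.4, 0.3]
grip_width: 0.5
finger_force: 0.0
time: 25.68
tool_pos: [443.3, -24.5, 82.5]
tcp_rot: [-3.127, 0.537, 1.64]
contact_force: [-2.5, 4.9, 0.5]
grip_width: 0.4
finger_force: 2.5
```

```bash
python3 -m creep '0 -.0015 0 0 0 0 0;0 0 0 0 0 0 0;0 .01 .003 0 0 0 0;0 .03 .02 0 0 0 0;0 .035 .025 0 0 0 0;0 .035 .03 0 0 0 0;0 .035 .03 0 0 0 0;0 0 0 0 0 0 0' ; python3 - <<'E'
from h import *
t=cv2.cvtColor(viewer.capture('top')[:,:,::-1],cv2.COLOR_BGR2GRAY); s=cv2.cvtColor(viewer.capture('scene')[:,:,::-1],cv2.COLOR_BGR2GRAY)
print(t[202:232:3,322:366:2])
s4=cv2.imread('pics/s4.png',0); print(s4[198:230:3,300:340:2]);print(s[198:230:3,300:340:2])
O=np.array([453,-166.7,0]);ey=np.array([.9975,.0703,0]);ex=np.array([.0703,-.9975,0])
for ph in (0,.1,.2,.3):
  d=np.array([-np.sin(ph),-np.cos(ph)]); q=np.array([-np.cos(ph),np.sin(ph)]); e=np.array([-95,70])+55*d+8*q
  print(ph,proj('top',[O+ex*e[0]+ey*y+[0,0,e[1]] for y in (-16,16)]).tolist())
E
```

```text
time: 26.35
tool_pos: [445.5, 116.2, 188.7]
tcp_rot: [-3.138, 0.534, 1.64]
contact_force: [0.7, 1.3, 0.2]
grip_width: 0.3
finger_force: 0.0
[[ 53  51  52  49  43  44  44  42  46  48  48  46  45  51  56  55  56  61
  123 126 179 215]
 [ 51  54  51  49  45  45  43  41  43  43  43  47  48  53 145 225  89  60
  101 123 159 212]
 [ 49  48  49  50  48  41  39  40  42  41  40  45  56  73 179 234 166 173
  133 173 167 213]
 [ 38  40  43  43  43  41  39  39  41  42  43  51  89 123 227 243 245 244
  168 142 160 212]
 [ 39  39  37  39  39  39  39  39  43  53  84  87 104 115 221 244 248 243
  190 168 184 205]
 [ 42  39  39  37  36  37  39  43  44  64 104  94  95 103 198 242 238 232
  186 162 169 196]
 [ 40  40  41  39  40  43  41  41  45  57  99  94  83 111 114 207 212 148
  121 112 116 193]
 [ 41  39  39  39  42  43  41  41  44  52  94  96  78 115 105 170 185  78
   76 132 132 181]
 [ 37  41  40  40  40  39  39  42  44  49  83  88  62  53  55  72  61  54
   59  99 116 153]
 [ 40  40  40  39  41  41  42  42  43  45  47  50  57  55  53  57  44  50
   57  93 124 137]]
[[217 224 145 131 124 106  62
[... 1485 characters left out ...]
0  79
  181 183]
 [ 68  65  66  63  52  60  59  57  50  54 107 110 111 114 112 101 124  50
   42  44]
 [ 81  82  75  73  75  75  77  67  50  55  97 107  77  93 109  86 111  68
   43  51]
 [ 81  82  82  84  82  82  78  79  78  77 100 111  63  57  79  79  85  96
   35  38]
 [ 79  82  81  81  82  84  82  82  81  82  81  92  65  54  75  78  78 118
   61  59]]
0 [[343.2829668477164, 226.78563142600473], [342.30571200792843, 214.08169695657085]]
0.1 [[341.1460082804044, 226.8424524543737], [340.1783731851605, 214.1266857569627]]
0.2 [[339.0860574112479, 226.86803062901512], [338.1272439045462, 214.134662829893]]
0.3 [[337.1212108552034, 226.8620106605628], [336.17035309647343, 214.10540499913745]]
```

```bash
python3 -c "
from plant import order
print(order.close_job())"
```

```text
the job is handed in; nothing more can be done
None
```

I handed the job in. The pack is in the case, the lid is shut, the bail is behind the keeper's lip and the lever is pressed shut. I checked the lever's final position only from contact force and pixel values, and the hand-in returned no verdict.

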